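# Ease the gouge tray over the lip of the bench rack

### The arm

A 6-joint arm with a two-finger parallel gripper is mounted at the origin on the work surface. World frame = base frame: x ahead of the robot, y to its left, z up, the work surface at z = 0. Lengths are in mm, angles in degrees, forces in N, time in s.
With the tool pointing down it reaches from about 350 to 850 mm from the base axis. Payload 8.1 kg.
Tool frame: the origin (TCP) lies at the centre of the arm's flange, where the gripper is bolted on; the fingertips stand 173 mm ahead of it and the grasp point (between the pads) lies 155 mm ahead of it; z points along the fingers, y is the line along which they close (so a half turn about z gives the same grasp; the last joint's range is limited). The gripper opens to 85 mm and grips with 20 to 120 N. Pads are 22 mm wide; open, the fingers measure 114 mm over their backs; the gripper's body (76 mm by 85 mm) begins 54 mm behind the grasp point. The pads swing forward as they close: fully open they stand 13 mm farther back than shut.
Start: joints at [-78.69, 7.471, 85.268, -0, 87.261, -4.893], TCP at [167.448, -576.167, 404.692] pointing down, gripper open.
Joint ranges: [-169.43, 169.43], [-51.17, 129.36], [1.28, 143.12], [-76.62, 256.62], [0, 156.53], [-152.29, 152.29]. Speed limits (degrees/s): [136.94, 136.94, 159.86, 180, 180, 180].

### API

Orientations are given as [roll, pitch, yaw] about the fixed x, y, z axes, in that order (R = Rz(yaw) Ry(pitch) Rx(roll)).
In Python, from bench import * gives the robot as it stands.
- The arm moves only by the shell command python3 -m jog 'ROWS' [FORCE]. ROWS is text: rows parted by semicolons, each of 7 numbers parted by spaces: the shift along the tool's x, y, z scaled (see below), then the turn, a rotation vector about the tool's x, y, z scaled (see below), then the closure, from -1 (fully open) to 1 (shut). In form: tx ty tz wx wy wz hand; .... A call has 1 to 5 rows; each row shifts and turns the commanded pose from where the row before left it, along the tool's axes as they then stand; what a row does not reach is not made up. The controller multiplies each number of a shift by 0.1 m and each number of a turn by 60 degrees. A row lasts 1/8 s, in which the tool goes at most 62.5 mm and 10.7 degrees, less where a joint would pass 70% of its speed; a pose out of reach is approached as far as the arm can. A call with a number of a shift or a turn outside -1 to 1 is refused whole. A call with a gripper value outside its range is refused whole. The fingers move at their own pace and stop on an object; FORCE is the grip in N (left out, the last holds). Time passes only in rows, so rows that do not move let the fingers close. It gives the time, the measured TCP pose, the force, the opening and the grip force at its end, in the units of the state.
- sense(): the state, without advancing time (a new reading comes with each control period).
- snapshot(name): name is "scene" or "top" or "wrist"; returns a dict with "img" (420x560x3 uint8, red, green, blue), "fx", "fy", "cx", "cy" (pixels), "dist" ([k1, k2, p1, p2, k3] as OpenCV has them; the pictures are not rectified), "extrinsics" (4x4, takes a point from camera to world coordinates). Camera axes: x right, y down, z forward; pixel columns grow to the right and rows downward; lengths in mm; the calibration is good to about 2 mm. A picture is of the moment at which its call begins. There is no depth.
- hand_in(): hands the job in; it is judged then, once.
The state is a dict: "time": time; "joint_pos": joint angles; "qd": joint speeds; "joint_efforts": joint torques, N m; "tool_pos": TCP position; "tcp_rot": TCP orientation; "ft_force": force on the tool from outside, world axes, zero at the start; "wrist_torque": the same for the moment, N m; "finger_gap": finger opening in mm; "grip_force": force on a finger pad.
Only numpy, scipy, OpenCV 4.12 (cv2) and the standard library are available. Lean on these libraries where they do the work, as an engineer would, in place of code of your own. Each camera call takes 0.05 s, during which the arm holds its last target. There are 200 camera calls.

### The job

Put the gouge tray that stands on the bench away in the empty bay of the bench rack: lift its front end so that the front edge climbs the rack's lip and rests on it while the back end still stands on the bench. Then take it by the back handle, lift that end and ease the tray in over the lip, lower the back end behind the lip and push the tray lightly home against the back stop before you let go, so that it lies flat on the bay floor. The stop is only hand-tight: feel for it and push on it with 25 N at most; never press or knock the tray on the rack with more than about 35 N, its own weight (6 to 10 N) included, never tip it more than about 15 degrees, and leave everything else where it is.

Things in the scene. Friction and masses are not known exactly. Their poses are not given: they have to be found in the camera images.
- rack: fixed wooden bench rack. Origin: on the bench surface below the empty bay, 101.5 mm in from the lip's inner face and half-way across; +x is the way the tray slides in, z up. Baseboard 9 mm thick (the bay floor). Front lip and side battens stand 24 mm above the bench, 15 mm above the bay floor. A second, narrower bay on its -y side (farther from the robot) holds the sharpening stone tray.
- bay_floor (a point): point on the empty bay's floor, 9 mm above the bench, straight above the rack's origin; axes as the rack's. From the lip's inner face (rack x = -101.5 mm) to the back stop's bar the bay is 203 to 217 mm long, as the stop is set; it is 140 mm wide (rack y from -70 to +70 mm, between battens 12 mm thick)
- lip_top (a point): middle of the top of the front lip at the empty bay, 24 mm above the bench, half-way through the lip's 14 mm thickness: outer face 7 mm nearer the tray (rack x = -115.5 mm), inner face 7 mm farther in. Once the tray's middle, where its weight is, has passed the lip its front wants to sink to the bay floor; holding the back end down then levers the tray hard on the lip
- backstop: the rack's adjustable back stop: a wooden bar 14 mm thick, 136 mm wide, across the far end of the empty bay, its top 24 mm above the bench, on two hand-tightened screws through the back rail. The bar's face is set for the trays in use, anywhere from rack x = +101.5 to +115.5 mm, and this pose does not tell where: origin on the bench at the back rail's face, rack x = +131.5 mm, rack axes
- tray: loose gouge tray, open wooden box 200 mm long (its x), 130 mm wide (its y), walls 42 mm high, about 0.8 kg (0.64 to 0.96) with four gouges held in it below 40 mm. Origin: centre of the underside. The +x end, nearer the rack, is the front and goes in first; both ends look alike, each with a round dowel handle across it.
- front_grip (a point): middle of the front dowel handle's axis, 86 mm ahead of the tray's centre and 75 mm above its underside. The dowel is 14 mm thick, lies along the tray's y, 110 mm free between upright cheeks, 26 mm clear of the end wall below. Pinched lightly across, it turns between the fingers, so the tray pivots on it (a hard grip holds the tray stiff); it can also slip a few mm in the grip
- back_grip (a point): middle of the back dowel handle's axis, 86 mm behind the tray's centre and 75 mm above its underside; same dowel as at the front. Sliding the tray takes some 2 to 6 N
- tray_mid (a point): centre of the tray, 21 mm above its underside, axes as the tray's
- front_edge (a point): middle of the lower front edge of the tray (100 mm ahead of its centre, at its underside)
- back_edge (a point): middle of the lower back edge of the tray (100 mm behind its centre, at its underside)
- stone_tray: bystander: low loose tray with two sharpening stones, 190 x 112 x 34 mm, in the rack's other bay; origin at the centre of its underside
- mallet: bystander: wooden carver's mallet lying on the bench, 300 mm long, head 62 x 48 mm; origin on the bench near the head
- frame_end: bystander: small wooden stool end frame standing on the bench, 110 x 30 x 86 mm; origin at the centre of its underside
- glue: bystander: white glue bottle, 52 mm thick and 130 mm high; origin at the centre of its underside
Not all that is in view belongs to the job. Leave any purple or red look-alike of the tray alone.

How it is judged:
By the outcome, as a careful person would: the job done as asked, in the order asked, and still so for the second after the job is handed in, with the robot touching nothing.
It also fails if it takes over 72 s, if anything falls off the work surface, if the arm or the gripper's body presses on something with over 40 N, if the wrist force passes 120 N, or if a joint passes its speed limit or range.

## Working session

There is one attempt and no reset: what is moved stays moved. The work goes in short steps, Python scripts to look and compute and a shell command to move; the robot and the scene stay as the last step left them, time stands still between calls to the robot, and variables do not carry over. Pictures are saved under pics/ and viewed, at most 12 in all, crops included, and the job is handed in when it is done.

```bash
ls; mkdir -p pics
python3 - <<'E'
from bench import *
import cv2,numpy as np
s=sense();print(s)
for n in("scene","top","wrist"):
    d=snapshot(n);cv2.imwrite(f"pics/{n}0.png",d["img"][:,:,::-1]);print(n,d["fx"],d["cx"],d["cy"],d["dist"],np.round(d["extrinsics"],3).tolist())
E
```

```text
pics
{'time': 0.0, 'joint_pos': array([-7.86901237e+01,  7.51501181e+00,  8.53287107e+01, -2.67080349e-03,
        8.72629529e+01, -4.89431674e+00]), 'qd': array([ 0.02535933,  0.0368406 , -0.04349958, -0.04221484, -0.05586213,
        0.01043824]), 'joint_efforts': array([-3.06434871e-03, -5.69396639e+01, -5.00552738e+01, -5.55101524e-04,
        1.45288382e-02, -4.38753068e-05]), 'tool_pos': array([ 167.39134452, -575.93535168,  403.65059988]), 'tcp_rot': array([-1.79893486e+02, -6.44354886e-03,  1.62043171e+01]), 'ft_force': array([ 0.42449463, -0.48113053,  0.37292921]), 'wrist_torque': array([0.04498892, 0.00556256, 0.01237313]), 'grip_force': 0.0, 'finger_gap': 85.78090552386577}
scene 480.1268473979947 278.3903089602631 205.1685088129691 [-0.00711919  0.          0.          0.          0.        ] [[-0.35, 0.757, -0.552, 1170.49], [0.937, 0.274, -0.218, 185.18], [-0.013, -0.593, -0.805, 1064.768], [0.0, 0.0, 0.0, 1.0]]
top 527.1085256256188 277.3552491969982 215.14480586935193 [-0.04399724  0.          0.          0.          0.        ] [[-0.019, -0.986, 0.167, 214.82], [-1.0, 0.017, -0.013, -58.587], [0.01, -0.167, -0.986, 1811.409], [0.0, 0.0, 0.0, 1.0]]
wrist 373.17328199469233 279.61395728008944 209.74982861610306 [-0.00263859  0.          0.          0.          0.        ] [[0.279, -0.914, -0.294, 243.519], [-0.96, -0.267, -0.084, -553.424], [-0.002, 0.306, -0.952, 373.028], [0.0, 0.0, 0.0, 1.0]]
```

Run:
```python
import cv2,numpy as np
a=[cv2.imread(f"pics/{n}0.png") for n in("scene","top","wrist")]
cv2.imwrite("pics/topz.png",cv2.resize(a[1],(784,588),interpolation=cv2.INTER_CUBIC))
```

```text
(no output)
```

View pics/scene0.png

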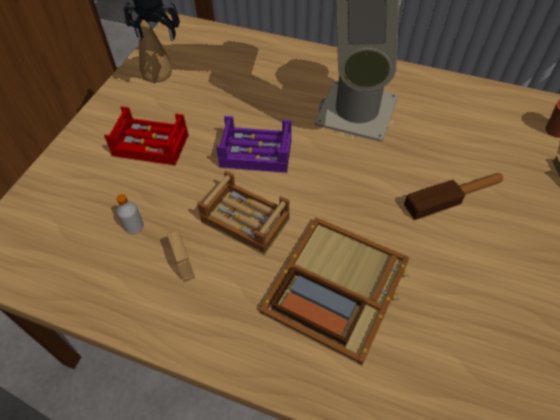

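View pics/topz.png

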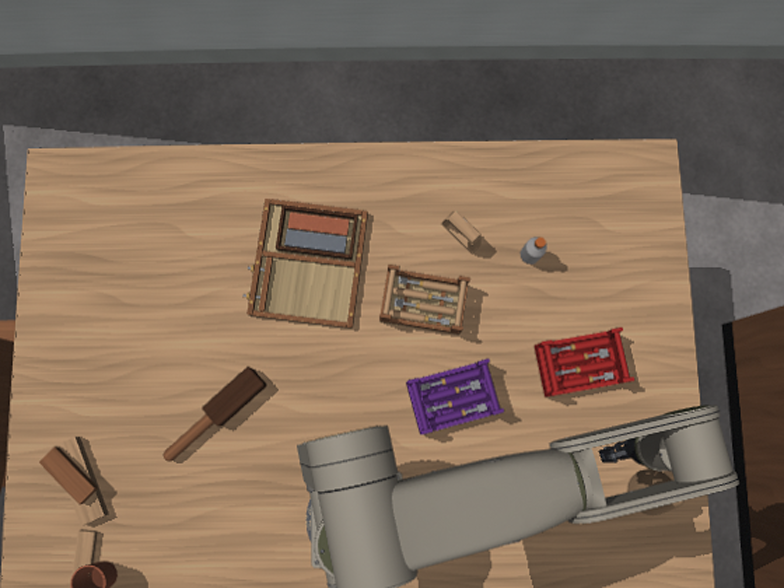

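The scene view shows the tray at about (245,212), the empty bay at (350,262) and the stone tray at (318,305). In the zoomed top view, tray corners are about (390,268) to (465,330) and the empty bay spans about (270,260) to (355,325). The purple and red look-alikes are off to the side, nearer the robot.

```bash
cat > h.py <<'E'
import cv2,numpy as np
from scipy.spatial.transform import Rotation as R
def K(d): return np.array([[d["fx"],0,d["cx"]],[0,d["fy"],d["cy"]],[0,0,1.]])
def cast(d,uv,z):
    uv=np.array(uv,float).reshape(-1,1,2)
    n=cv2.undistortPoints(uv,K(d),np.array(d["dist"],float))[:,0]
    E=np.array(d["extrinsics"]);r=np.c_[n,np.ones(len(n))]@E[:3,:3].T;o=E[:3,3]
    z=np.broadcast_to(z,len(n))
    return o+r*((z-o[2])/r[:,2])[:,None]
def proj(d,P):
    E=np.linalg.inv(np.array(d["extrinsics"]))
    return cv2.projectPoints(np.array(P,float).reshape(-1,1,3),cv2.Rodrigues(E[:3,:3])[0],E[:3,3],K(d),np.array(d["dist"],float))[0][:,0]
def tcp(s): return np.array(s["tool_pos"]),R.from_euler("xyz",s["tcp_rot"],degrees=True)
def go(s,p,r):
    "shift in tool axes (units .1 m) and rotvec (units 60 deg) to world pose p, rotation r"
    p0,r0=tcp(s)
    return np.round(r0.inv().apply(np.array(p)-p0)/100,3),np.round((r0.inv()*r).as_rotvec(degrees=True)/60,3)
E
python3 - <<'E'
from h import *;from bench import *
d=snapshot("top");f=1.4
u=np.array([[388,267],[468,276],[464,334],[380,322]])/f
print("tray tops",cast(d,u,75).round())
u=np.array([[368,212],[354,327],[248,315],[265,200],[359,260]])/f
print("rack",cast(d,u,24).round())
s=sense();E=np.array(d["extrinsics"]);p,r=tcp(s)
w=snapshot("wrist")["extrinsics"];T=np.eye(4);T[:3,:3]=r.as_matrix();T[:3,3]=p
print((np.linalg.inv(T)@w).round(3))
E
```

```text
tray tops [[ 593.  -83.   75.]
 [ 568. -275.   75.]
 [ 427. -260.   75.]
 [ 460.  -61.   75.]]
rack [[746. -36.  24.]
 [456.   2.  24.]
 [490. 261.  24.]
 [782. 223.  24.]
 [623. -12.  24.]]
[[ 0.    -0.952 -0.306 79.403]
 [ 1.     0.     0.    -0.352]
 [ 0.    -0.306  0.952 30.722]
 [ 0.     0.     0.     1.   ]]
```

```bash
python3 -m jog '0 0 0 0 0 .14 -1;0 0 0 0 0 .14 -1;0 0 0 0 0 .135 -1;.265 -.5 -.04 0 0 0 -1;.265 -.5 -.04 0 0 0 -1'
python3 -m jog '.265 -.5 -.04 0 0 0 -1;.265 -.5 -.04 0 0 0 -1;.265 -.5 -.04 0 0 0 -1;.265 -.5 -.04 0 0 0 -1;.265 -.5 -.04 0 0 0 -1'
python3 -m jog '.265 -.5 -.04 0 0 0 -1;.265 -.5 -.04 0 0 0 -1;.265 -.5 -.04 0 0 0 -1;.265 -.5 -.04 0 0 0 -1;.265 -.5 -.04 0 0 0 -1'
python3 -m jog '0 0 0 0 0 0 -1;0 0 0 0 0 0 -1'
python3 - <<'E'
from h import *;from bench import *
d=snapshot("wrist");im=d["img"][:,:,::-1];cv2.imwrite("pics/w1.png",im)
cv2.imwrite("pics/w1z.png",cv2.resize(im,(800,600),interpolation=cv2.INTER_CUBIC))
import pickle;pickle.dump((d,sense()),open("w1.pkl","wb"))
E
```

```text
time: 0.88
tool_pos: [235.2, -484.5, 412.3]
tcp_rot: [-180.0, 0.0, -8.8]
ft_force: [0.9, 0.2, 0.7]
finger_gap: 85.5
grip_force: 0.0
time: 1.5
tool_pos: [404.5, -256.6, 432.9]
tcp_rot: [180.0, -0.0, -8.7]
ft_force: [0.2, -0.5, 0.1]
finger_gap: 85.4
grip_force: 0.0
time: 2.12
tool_pos: [573.4, -29.4, 452.9]
tcp_rot: [180.0, -0.0, -8.7]
ft_force: [1.1, -0.8, 0.1]
finger_gap: 85.7
grip_force: 0.0
time: 2.38
tool_pos: [572.4, -31.1, 452.3]
tcp_rot: [180.0, 0.1, -8.7]
ft_force: [-0.3, -0.1, -0.1]
finger_gap: 85.5
grip_force: 0.0
```

View pics/w1z.png

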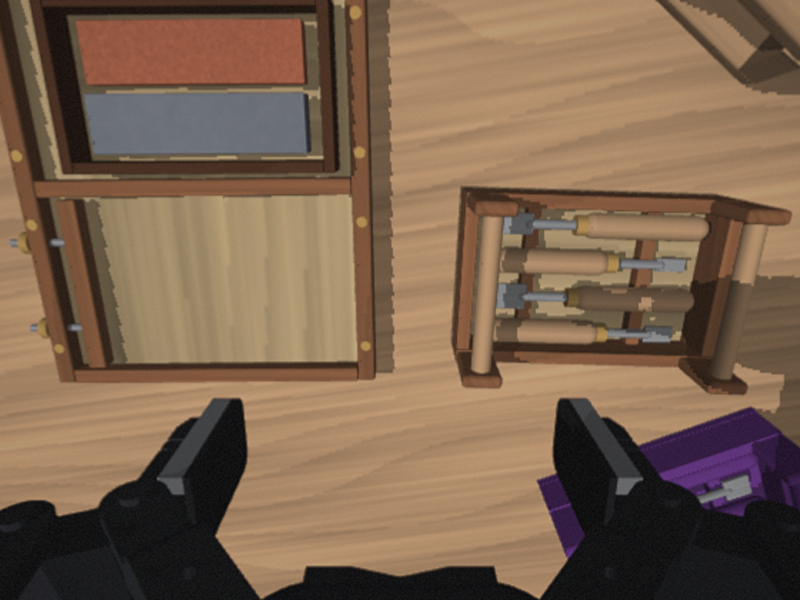

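The wrist view (zoomed ×1.43) shows the front dowel running (488,215)–(482,372) and the back dowel (753,225)–(722,378). The lip top spans columns 352–374, with the bay battens at rows 193 and 365. The stop bar's front edge runs about (80,200)–(106,365).

Run:
```python
from h import *;import pickle
d,s=pickle.load(open("w1.pkl","rb"));f=560/800
def c(u,z):return cast(d,(np.array(u)+.5)*f-.5,z)
print("w front dowel",c([[488,215],[482,372]],75).round(1).tolist(),"back",c([[753,225],[722,378]],75).round(1).tolist())
F=c([[488,215],[482,372]],75).mean(0);B=c([[753,225],[722,378]],75).mean(0);v=F-B
print(F,B,np.linalg.norm(v),"yaw",np.degrees(np.arctan2(v[1],v[0])))
L=c([[352,193],[357,362],[370.5,193],[374,362]],24)
print("lip",L.round(1).tolist())
S=c([[80,200],[106,365]],24);print("stop",S.round(1).tolist())
bat=c([[75,198],[352,193],[106,369],[357,362]],24)
print("bat",bat.round(1).tolist())
li=L[1]-L[0];yl=np.degrees(np.arctan2(-li[0],li[1]))
for a in(bat[1]-bat[0],bat[3]-bat[2]):print("yaw bat",np.degrees(np.arctan2(-a[1],-a[0])))
a=li;print("yaw lip",np.degrees(np.arctan2(-a[0],a[1])),"len",np.linalg.norm(li))
```

```text
w front dowel [[588.9, -91.2, 75.0], [477.9, -75.7, 75.0]] back [[556.4, -262.0, 75.0], [447.2, -245.6, 75.0]]
[533.37202129 -83.4491461   75.        ] [ 501.80885386 -253.80035128   75.        ] 173.25058916033805 yaw 79.50310937916058
lip [[610.9, -1.0, 24.0], [476.6, 19.0, 24.0], [608.9, -14.4, 24.0], [474.5, 5.4, 24.0]]
stop [[636.1, 198.8, 24.0], [504.7, 222.1, 24.0]]
bat [[638.1, 202.0, 24.0], [610.9, -1.0, 24.0], [501.3, 223.2, 24.0], [476.6, 19.0, 24.0]]
yaw bat 82.36816375294386
yaw bat 83.11816947501033
yaw lip 81.51705699650864 len 135.7866476944757
```

```bash
python3 -m jog '-.102 .191 .507 0 0 0 -.2;-.102 .191 .507 0 0 0 -.2;-.102 .191 .507 0 0 0 -.2;0 0 0 0 0 0 -.2;0 0 0 0 0 0 -.2'
python3 - <<'E'
from h import *;from bench import *
d=snapshot("wrist");im=d["img"][:,:,::-1]
cv2.imwrite("pics/w2z.png",cv2.resize(im,(800,600),interpolation=cv2.INTER_CUBIC))
import pickle;pickle.dump((d,sense()),open("w2.pkl","wb"))
E
```

```text
time: 3.05
tool_pos: [534.1, -83.9, 302.7]
tcp_rot: [180.0, -0.1, -8.8]
ft_force: [0.4, 0.1, 1.1]
finger_gap: 51.3
grip_force: 0.0
```

View pics/w2z.png

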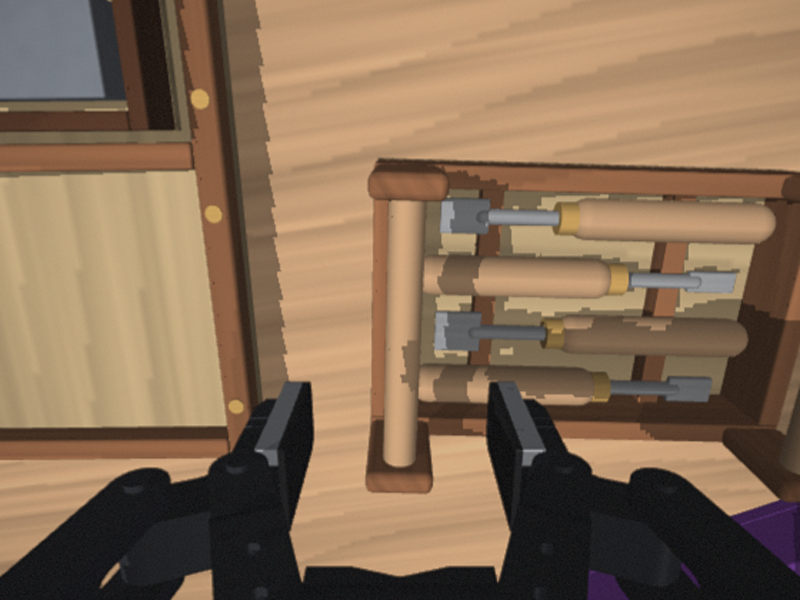

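The near view shows the front dowel from (406,200) to (400,466), centred between the fingers. The lip inner edge runs (191,168)–(228,430), and the tray's side-wall outer tops run (448,165)–(780,174) and (435,438)–(725,438).

Run:
```python
from h import *;import pickle
d,s=pickle.load(open("w2.pkl","rb"));f=560/800
def c(u,z):return cast(d,(np.array(u)+.5)*f-.5,z)
D=c([[406,200],[400,466]],75);print(D.round(1),D.mean(0),np.linalg.norm(D[1]-D[0]))
def yw(a):return np.degrees(np.arctan2(a[1],a[0]))
print("yaw dowel",yw(D[1]-D[0])-90)
for q in([[780,173],[448,166]],[[725,438],[435,438]]):
    W=c(q,42);print(W.round(1).tolist(),yw(W[1]-W[0]))
L=c([[191,168],[228,430],[217,168],[246,430]],24);print(L.round(1).tolist(),yw(L[1]-L[0])-90,yw(L[3]-L[2])-90)
b=c([[10,175],[191,168],[10,429],[228,430]],24);print(yw(b[0]-b[1]),yw(b[2]-b[3]))
```

```text
[[588.  -93.9  75. ]
 [476.1 -74.4  75. ]] [532.06436436 -84.12758675  75.        ] 113.59615106832082
yaw dowel 80.13222723004563
[[571.1, -251.2, 42.0], [595.2, -113.1, 42.0]] 80.08713890885709
[[444.7, -232.2, 42.0], [466.6, -90.4, 42.0]] 81.20696237385744
[[610.8, 0.7, 24.0], [476.7, 17.8, 24.0], [609.0, -11.0, 24.0], [475.2, 8.3, 24.0]] 82.7394307056515 81.78864175771258
83.33331751082436 80.9824785424755
```

```bash
python3 -m jog '-.02 0 .25 0 0 .017 -.2;0 0 .25 0 0 0 -.2;0 0 .235 0 0 0 -.2;0 0 0 0 0 0 -.2;0 0 0 0 0 0 .2' 22
python3 -m jog '0 0 0 0 0 0 .5;0 0 0 0 0 0 .8;0 0 0 0 0 0 1;0 0 0 0 0 0 1;0 0 0 0 0 0 1'
```

```text
time: 3.72
tool_pos: [533.0, -82.9, 229.6]
tcp_rot: [180.0, -0.2, -9.7]
ft_force: [0.1, 0.2, 0.6]
finger_gap: 34.6
grip_force: 0.0
time: 4.35
tool_pos: [532.5, -83.3, 229.0]
tcp_rot: [180.0, -0.2, -9.7]
ft_force: [-0.6, -1.1, 5.4]
finger_gap: 13.5
grip_force: 21.4
```

```bash
python3 -m jog '0 0 -.06 0 0 0 1;0 0 -.08 0 0 0 1;0 0 -.08 0 0 0 1;0 0 -.08 0 0 0 1;0 0 0 0 0 0 1'
python3 -m jog '-.003 -.066 0 0 0 -.004 1;-.003 -.066 0 0 0 -.004 1;-.003 -.066 0 0 0 -.004 1;-.003 -.066 0 0 0 -.004 1;-.003 -.066 0 0 0 -.004 1'
python3 - <<'E'
from h import *;from bench import *
d=snapshot("wrist");im=d["img"][:,:,::-1]
e=snapshot("scene");i2=e["img"][150:290,170:430,::-1]
o=np.zeros((600,800,3),np.uint8);o[:300,:400]=cv2.resize(im,(400,300));o[300:600,:557]=cv2.resize(i2,(557,300),interpolation=cv2.INTER_CUBIC)
cv2.imwrite("pics/w3.png",o)
E
```

```text
time: 4.97
tool_pos: [532.0, -82.7, 258.2]
tcp_rot: [-180.0, -0.1, -9.7]
ft_force: [-0.2, 2.5, -3.5]
finger_gap: 12.8
grip_force: 21.9
time: 5.6
tool_pos: [535.5, -49.5, 257.0]
tcp_rot: [-180.0, 0.0, -8.5]
ft_force: [-0.2, -1.7, -5.8]
finger_gap: 12.7
grip_force: 21.7
```

View pics/w3.png

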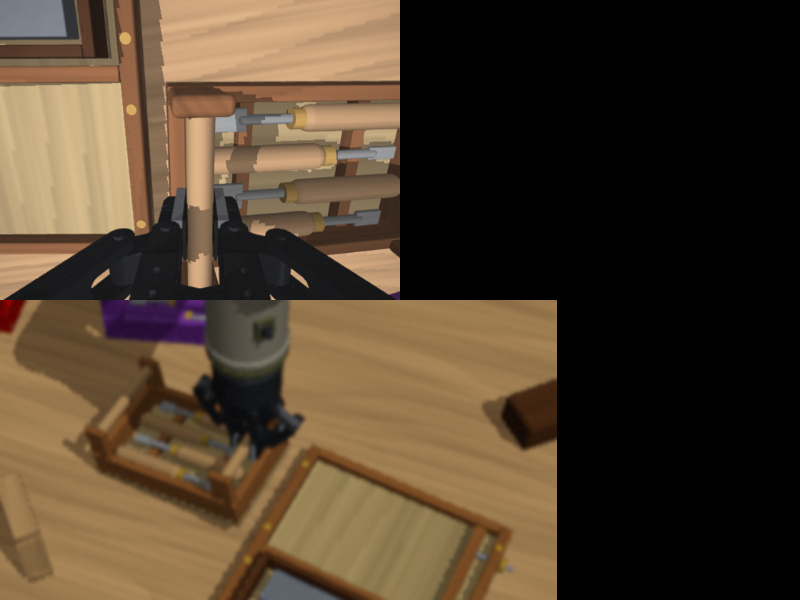

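```bash
python3 -m jog '0 -.064 0 0 0 -.003 1;0 -.064 0 0 0 -.003 1;0 -.064 0 0 0 0 1;0 -.064 0 0 0 0 1;0 -.064 0 0 0 0 1'
python3 -m jog '0 0 .02 0 0 0 1;0 0 .02 0 0 0 1;0 0 0 0 0 0 1'
python3 -m jog '0 0 .015 0 0 0 1;0 0 .01 0 0 0 1;0 0 0 0 0 0 1'
```

```text
time: 6.32
tool_pos: [540.1, -18.0, 257.1]
tcp_rot: [180.0, -0.0, -8.2]
ft_force: [-0.1, -1.3, -6.6]
finger_gap: 13.4
grip_force: 21.8
time: 6.7
tool_pos: [540.2, -18.2, 253.2]
tcp_rot: [-180.0, -0.0, -8.2]
ft_force: [0.4, 3.2, -2.1]
finger_gap: 13.2
grip_force: 22.1
time: 7.08
tool_pos: [540.4, -18.3, 252.7]
tcp_rot: [-180.0, -0.1, -8.2]
ft_force: [-8.0, 5.3, 13.2]
finger_gap: 12.8
grip_force: 23.5
```

```bash
python3 -m jog '0 0 -.02 0 0 0 1;0 0 0 0 0 0 1'
python3 - <<'E'
from h import *;from bench import *
d=snapshot("wrist");im=d["img"][:,:,::-1]
cv2.imwrite("pics/w4.png",cv2.resize(im,(800,600),interpolation=cv2.INTER_CUBIC))
import pickle;pickle.dump((d,sense()),open("w4.pkl","wb"))
E
```

```text
time: 7.32
tool_pos: [540.2, -18.5, 252.8]
tcp_rot: [-180.0, -0.0, -8.2]
ft_force: [0.4, 4.2, 1.9]
finger_gap: 13.0
grip_force: 22.4
```

View pics/w4.png

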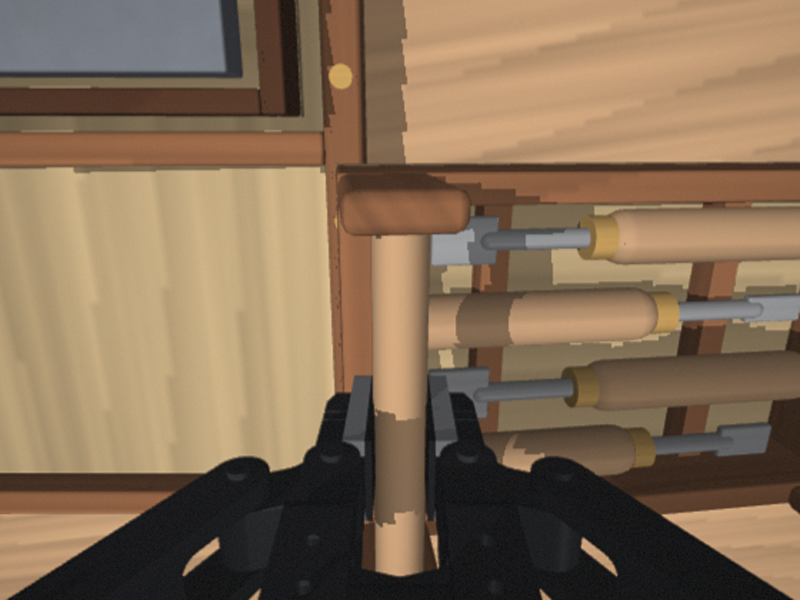

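The front end sits on the lip: its front edge is about column 340, between the lip's inner edge at 328 and the outer face. The far batten's inner edge is at row 165, the near one at row 474, and the tray's far wall top at row 165.

Run:
```python
from h import *;import pickle
d,s=pickle.load(open("w4.pkl","rb"));f=560/800
def c(u,z):return cast(d,(np.array(u)+.5)*f-.5,z)
def yw(a):return np.degrees(np.arctan2(a[1],a[0]))
b=c([[323,166],[5,168],[334,474],[5,473],[327,166],[337,400]],24);print(b.round(1).tolist(),yw(b[1]-b[0]),yw(b[3]-b[2]),yw(b[5]-b[4])-90)
w=c([[345,166],[798,166]],[65.5,45]);print(w.round(1).tolist(),yw(w[0]-w[1]))
D=c([[401,236],[399,560]],[97,97]);print(D.round(1).tolist(),yw(D[1]-D[0])-90)
E=c([[328,166],[334,474]],24);print("inner",E)
th=np.radians(82.2);Rr=np.array([[np.cos(th),np.sin(th)],[-np.sin(th),np.cos(th)]])
m=(b[0]+b[2])[:2]/2
for n,q in(("b",b),("w",w),("D",D)):print(n,((q[:,:2]-m)@Rr.T).round(1).tolist())
```

```text
[[610.0, 0.3, 24.0], [625.7, 114.5, 24.0], [480.9, 19.7, 24.0], [501.6, 161.9, 24.0], [609.8, -1.2, 24.0], [516.2, 12.0, 24.0]] 82.17573740666697 81.71696109561974 81.99245287270747
[[610.9, -12.1, 65.5], [589.2, -154.9, 45.0]] 81.35886849475614
[[594.7, -25.9, 97.0], [499.9, -11.8, 97.0]] 81.55137417969874
inner [[609.71870656  -1.52194915  24.        ]
 [480.86734144  19.69003107  24.        ]]
b [[-0.9, -65.3], [114.4, -65.3], [0.9, 65.3], [144.6, 64.1], [-2.3, -65.3], [-2.0, 29.2]]
w [[-13.0, -67.9], [-157.4, -65.8]]
D [[-28.8, -53.7], [-27.7, 42.2]]
```

Run:
```python
from h import *;import pickle
d,s=pickle.load(open("w4.pkl","rb"));im=d["img"].astype(int)
print("near batten col 100:",[(r,im[r,98:103].mean(0).astype(int).tolist()) for r in range(326,364,1)])
print("wall col 400:",[(r,im[r,398:403].mean(0).astype(int).tolist()) for r in range(108,146,1)])
for n,u,z in(("near330",[140,330],24),("near342",[140,342],24),("far",[140,116],24)):print(n,cast(d,[u],z)[0])
```

```text
near batten col 100: [(326, [188, 163, 122]), (327, [188, 163, 123]), (328, [188, 163, 123]), (329, [190, 164, 124]), (330, [187, 162, 122]), (331, [107, 89, 67]), (332, [64, 45, 33]), (333, [64, 44, 32]), (334, [65, 46, 33]), (335, [66, 46, 33]), (336, [69, 49, 35]), (337, [70, 48, 35]), (338, [71, 50, 36]), (339, [69, 49, 35]), (340, [69, 48, 35]), (341, [68, 48, 35]), (342, [64, 44, 31]), (343, [77, 53, 38]), (344, [106, 73, 51]), (345, [127, 87, 60]), (346, [141, 95, 67]), (347, [145, 97, 67]), (348, [146, 99, 68]), (349, [148, 101, 70]), (350, [148, 99, 69]), (351, [146, 99, 68]), (352, [145, 98, 68]), (353, [143, 97, 67]), (354, [140, 95, 65]), (355, [137, 94, 65]), (356, [141, 96, 67]), (357, [129, 88, 63]), (358, [110, 75, 55]), (359, [64, 48, 39]), (360, [38, 34, 32]), (361, [27, 27, 28]), (362, [23, 22, 25]), (363, [23, 24, 26])]
wall col 400: [(108, [195, 155, 118]), (109, [199, 159, 121]), (110, [200, 160, 121]), (111, [200, 160, 121]), (112, [198, 158, 121]), (113, [161, 131, 99]), (114, [116, 97, 73]), (115, [81, 64, 48]), (116, [66, 45, 32]), (117, [67, 47, 33]), (118, [67, 46, 33]), (119, [71, 49, 35]), (120, [109, 75, 52]), (121, [130, 88, 61]), (122, [137, 93, 66]), (123, [138, 93, 65]), (124, [138, 93, 65]), (125, [138, 94, 66]), (126, [137, 93, 66]), (127, [137, 93, 65]), (128, [137, 92, 65]), (129, [135, 91, 63]), (130, [134, 91, 64]), (131, [134, 92, 64]), (132, [136, 92, 64]), (133, [139, 94, 66]), (134, [142, 97, 68]), (135, [146, 100, 69]), (136, [150, 102, 70]), (137, [152, 103, 71]), (138, [153, 103, 71]), (139, [154, 104, 72]), (140, [154, 104, 72]), (141, [143, 97, 67]), (142, [118, 84, 60]), (143, [115, 97, 74]), (144, [117, 101, 77]), (145, [117, 102, 78])]
near330 [490.26881788  77.19320419  24.        ]
near342 [481.64634257  79.45498596  24.        ]
far [616.3006974  44.2015314  24.       ]
```

```bash
python3 -m jog '0 0 -.03 0 0 0 1;-.02 0 -.02 0 0 -.007 1;-.025 0 0 0 0 -.007 1;0 0 0 0 0 0 1'
python3 -m jog '0 0 .02 0 0 0 1;0 0 .02 0 0 0 1;0 0 .01 0 0 0 1;0 0 0 0 0 0 1'
```

```text
time: 7.88
tool_pos: [535.3, -17.8, 257.3]
tcp_rot: [180.0, 0.0, -7.3]
ft_force: [-0.1, -1.0, -6.6]
finger_gap: 13.5
grip_force: 21.9
time: 8.38
tool_pos: [535.8, -17.5, 252.9]
tcp_rot: [-180.0, -0.0, -7.3]
ft_force: [0.5, 3.8, -1.4]
finger_gap: 13.2
grip_force: 22.2
```

```bash
python3 -m jog '0 0 0 0 0 0 .3;0 0 0 0 0 0 -.3;0 0 0 0 0 0 -.3;0 0 0 0 0 0 -.3;0 0 -.1 0 0 0 -.3'
python3 -m jog '0 0 -.3 0 0 0 -.3;0 0 -.3 0 0 0 -.3;-.007 .57 0 0 0 0 -.3;-.007 .57 0 0 0 0 -.3;-.007 .57 0 0 0 0 -.3'
python3 -m jog '0 0 0 0 0 0 -.3;0 0 0 0 0 0 -.3'
python3 - <<'E'
from h import *;from bench import *
d=snapshot("wrist");im=d["img"][:,:,::-1]
cv2.imwrite("pics/w5.png",cv2.resize(im,(800,600),interpolation=cv2.INTER_CUBIC))
import pickle;pickle.dump((d,sense()),open("w5.pkl","wb"))
E
```

```text
time: 9.0
tool_pos: [535.1, -17.8, 262.1]
tcp_rot: [180.0, 0.1, -7.3]
ft_force: [-0.5, -1.2, -0.0]
finger_gap: 55.4
grip_force: 0.0
time: 9.62
tool_pos: [511.5, -188.6, 323.8]
tcp_rot: [180.0, -0.1, -7.3]
ft_force: [0.5, 0.4, 0.7]
finger_gap: 55.4
grip_force: 0.0
time: 9.88
tool_pos: [511.7, -187.1, 323.1]
tcp_rot: [-180.0, -0.0, -7.4]
ft_force: [0.2, 0.8, -0.4]
finger_gap: 55.2
grip_force: 0.0
```

View pics/w5.png

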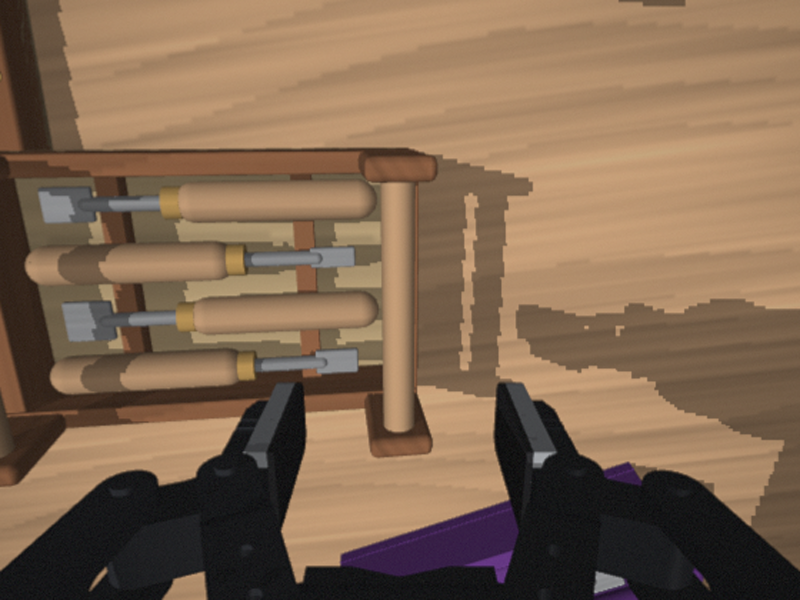

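The tray rests with its front on the lip. The back dowel runs (398,182)–(398,432), centred between the open fingers.

```bash
cat >> h.py <<'E'
M=np.array([541.1,10.6]);TH=82.1
def rk(p):
    t=np.radians(TH);q=np.atleast_2d(p)[:,:2]-M
    return (q@np.array([[np.cos(t),np.sin(t)],[-np.sin(t),np.cos(t)]]).T).round(1).tolist()
def yw(a):return np.degrees(np.arctan2(a[1],a[0]))
E
python3 - <<'E'
from h import *;import pickle
d,s=pickle.load(open("w5.pkl","rb"));f=560/800
def c(u,z):return cast(d,(np.array(u)+.5)*f-.5,z)
D=c([[398,182],[398,432]],76);print(D.round(1).tolist(),D.mean(0),yw(D[1]-D[0])-90,rk(D),rk(D.mean(0)))
W=c([[30,161],[360,154]],[62,45]);print(rk(W),yw(W[0]-W[1]))
print(rk(s["tool_pos"]))
L=c([[44,150],[48,160]],24);print("lip outer",rk(L))
E
```

```text
[[570.4, -193.3, 76.0], [457.8, -178.6, 76.0]] [ 514.08820986 -185.93438396   76.        ] 82.59080658924651 [[-197.9, -57.0], [-198.9, 56.5]] [[-198.4, -0.3]]
[[-43.4, -63.0], [-180.7, -66.3]] 83.48997130371905
[[-199.2, 1.9]]
lip outer [[-25.7, -65.8], [-26.7, -61.2]]
```

```bash
python3 -m jog '.02 -.014 .3 0 0 0 -.3;0 0 .3 0 0 0 -.3;0 0 .32 0 0 0 -.3;0 0 0 0 0 0 -.3;0 0 0 0 0 0 .2' 22
python3 -m jog '0 0 0 0 0 0 .5;0 0 0 0 0 0 .8;0 0 0 0 0 0 1;0 0 0 0 0 0 1;0 0 0 0 0 0 1'
python3 -m jog '0 -.02 -.05 0 0 .004 1;0 -.02 -.05 0 0 .004 1;0 -.02 -.05 0 0 0 1;0 -.02 -.05 0 0 0 1;0 -.02 -.05 0 0 0 1'
python3 -c "
from h import *;from bench import *;print(rk(sense()['tool_pos']))"
```

```text
time: 10.55
tool_pos: [514.6, -185.3, 231.9]
tcp_rot: [180.0, -0.1, -7.2]
ft_force: [0.8, -0.2, -0.5]
finger_gap: 38.5
grip_force: 0.0
time: 11.18
tool_pos: [514.7, -186.3, 232.4]
tcp_rot: [180.0, -0.2, -7.3]
ft_force: [-0.4, 0.0, 7.3]
finger_gap: 13.2
grip_force: 22.0
time: 11.8
tool_pos: [515.1, -175.8, 255.8]
tcp_rot: [-180.0, 0.0, -7.8]
ft_force: [-0.8, -2.5, -4.4]
finger_gap: 13.0
grip_force: 21.5
[[-188.2, 0.1]]
```

```bash
python3 -m jog '0 -.09 0 0 0 0 1;0 -.09 0 0 0 0 1;0 -.09 0 0 0 0 1;0 -.09 0 0 0 0 1;0 -.09 0 0 0 0 1'
python3 -m jog '0 -.09 0 0 0 0 1;0 -.09 0 0 0 0 1;0 -.09 0 0 0 0 1;0 -.09 0 0 0 0 1;0 0 0 0 0 0 1'
python3 - <<'E'
from h import *;from bench import *
d=snapshot("wrist");im=d["img"][:,:,::-1];s=sense();print(rk(s['tool_pos']))
cv2.imwrite("pics/w6.png",cv2.resize(im,(800,600),interpolation=cv2.INTER_CUBIC))
import pickle;pickle.dump((d,s),open("w6.pkl","wb"))
E
```

```text
time: 12.42
tool_pos: [521.5, -130.9, 255.7]
tcp_rot: [180.0, -0.0, -7.8]
ft_force: [-1.5, -3.7, -1.7]
finger_gap: 13.0
grip_force: 21.8
time: 13.05
tool_pos: [526.5, -94.9, 255.8]
tcp_rot: [-179.9, -0.0, -7.8]
ft_force: [1.9, -0.9, -2.0]
finger_gap: 13.2
grip_force: 21.9
[[-106.7, 0.0]]
```

View pics/w6.png

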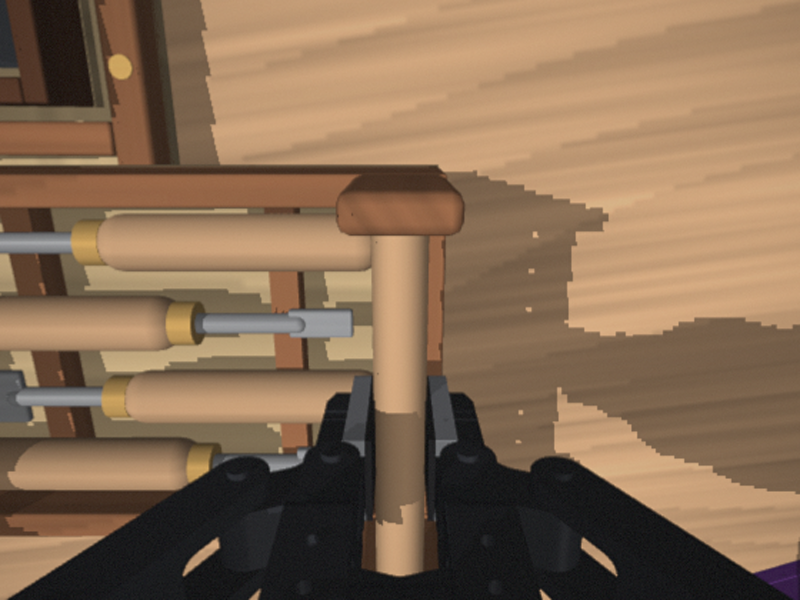

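Run:
```python
from h import *;import pickle
d,s=pickle.load(open("w6.pkl","rb"));f=560/800;im=d["img"].astype(int)
print([(r,im[r,28:33].mean(0).astype(int).tolist()) for r in list(range(98,126))])
print([(r,im[r,28:33].mean(0).astype(int).tolist()) for r in list(range(366,384))])
def c(u,z):return cast(d,u,z)
for r in (108,109,110):print(r,rk(c([[30,r]],24)))
for r in(116,117,118,119,120):print(r,rk(c([[30,r]],66)),rk(c([[230,r]],67)))
for r in (372,374,376):print(r,rk(c([[30,r]],66)))
```

```text
[(98, [146, 99, 68]), (99, [144, 96, 66]), (100, [142, 96, 68]), (101, [139, 94, 65]), (102, [138, 93, 64]), (103, [139, 94, 65]), (104, [140, 95, 67]), (105, [142, 96, 67]), (106, [135, 92, 65]), (107, [123, 83, 58]), (108, [101, 75, 54]), (109, [100, 86, 65]), (110, [113, 98, 75]), (111, [156, 135, 102]), (112, [177, 153, 116]), (113, [179, 155, 117]), (114, [177, 154, 116]), (115, [132, 114, 87]), (116, [76, 61, 46]), (117, [61, 43, 32]), (118, [63, 44, 31]), (119, [65, 46, 32]), (120, [65, 46, 34]), (121, [73, 51, 36]), (122, [104, 70, 49]), (123, [128, 87, 61]), (124, [135, 91, 63]), (125, [137, 92, 64])]
[(366, [130, 89, 62]), (367, [129, 87, 61]), (368, [128, 86, 60]), (369, [130, 87, 61]), (370, [132, 90, 62]), (371, [132, 89, 63]), (372, [135, 92, 64]), (373, [140, 95, 66]), (374, [144, 98, 69]), (375, [141, 108, 81]), (376, [187, 150, 114]), (377, [193, 154, 117]), (378, [195, 156, 118]), (379, [197, 157, 120]), (380, [195, 155, 118]), (381, [190, 151, 115]), (382, [183, 146, 110]), (383, [174, 138, 105])]
108 [[24.8, -70.0]]
109 [[24.9, -69.5]]
110 [[25.1, -69.0]]
116 [[-1.7, -68.7]] [[-85.0, -69.0]]
117 [[-1.7, -68.3]] [[-85.0, -68.6]]
118 [[-1.6, -67.9]] [[-84.9, -68.2]]
119 [[-1.5, -67.5]] [[-84.9, -67.8]]
120 [[-1.4, -67.1]] [[-84.9, -67.4]]
372 [[24.5, 61.2]]
374 [[24.8, 62.5]]
376 [[25.0, 63.8]]
```

```bash
python3 -m jog '-.005 -.075 0 0 0 0 1;-.005 -.075 0 0 0 0 1;-.005 -.03 -.03 0 0 0 1;0 -.03 -.03 0 0 0 1;0 -.03 -.03 0 0 0 1'
python3 -m jog '0 -.03 -.03 0 0 0 1;0 -.03 -.03 0 0 0 1;0 0 0 0 0 0 1'
python3 -c "
from h import *;from bench import *;print(rk(sense()['tool_pos']))"
```

```text
time: 13.72
tool_pos: [528.2, -72.2, 265.4]
tcp_rot: [180.0, -0.1, -7.8]
ft_force: [0.6, -4.8, 2.3]
finger_gap: 13.2
grip_force: 22.0
time: 14.1
tool_pos: [528.4, -65.5, 270.0]
tcp_rot: [-180.0, 0.1, -7.8]
ft_force: [-0.9, -2.5, -4.3]
finger_gap: 13.1
grip_force: 21.7
[[-77.1, 2.1]]
```

```bash
python3 -m jog '0 -.08 0 0 0 0 1;0 -.08 0 0 0 0 1;0 -.08 0 0 0 0 1;0 -.08 0 0 0 0 1;0 0 0 0 0 0 1'
python3 -m jog '0 -.08 .01 0 0 0 1;0 -.08 .01 0 0 0 1;0 -.08 .01 0 0 0 1;0 -.08 .01 0 0 0 1;0 0 0 0 0 0 1'
python3 - <<'E'
from h import *;from bench import *
d=snapshot("wrist");im=d["img"][:,:,::-1];s=sense();print(rk(s['tool_pos']),s["ft_force"])
cv2.imwrite("pics/w7.png",cv2.resize(im,(800,600),interpolation=cv2.INTER_CUBIC))
import pickle;pickle.dump((d,s),open("w7.pkl","wb"))
E
```

```text
time: 14.72
tool_pos: [533.0, -33.0, 270.2]
tcp_rot: [-179.9, 0.0, -7.7]
ft_force: [-0.1, 0.9, -6.8]
finger_gap: 13.1
grip_force: 21.6
time: 15.35
tool_pos: [537.5, -1.4, 266.3]
tcp_rot: [-179.9, 0.0, -7.7]
ft_force: [1.8, 2.3, -6.2]
finger_gap: 12.8
grip_force: 21.8
[[-12.6, 2.0]] [ 1.02041921  1.94009389 -5.34529845]
```

View pics/w7.png

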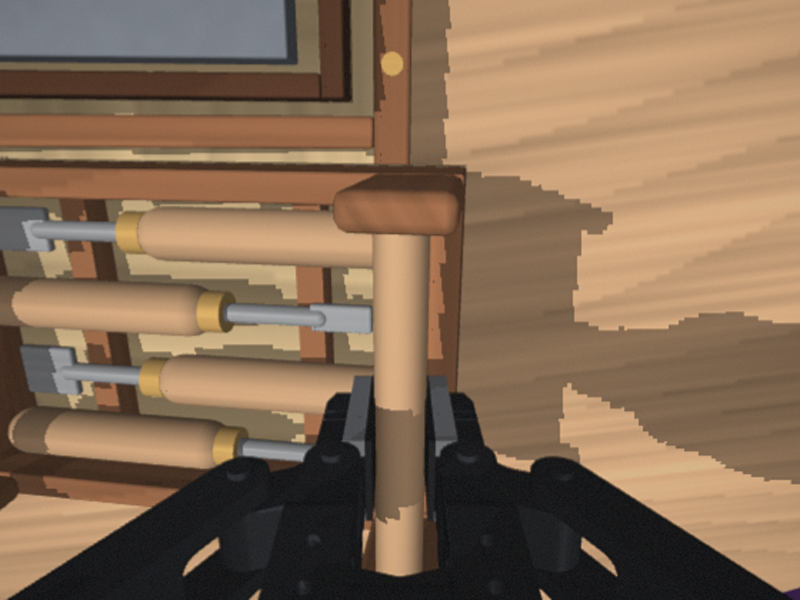

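```bash
python3 -m jog '0 -.065 0 0 0 0 1;0 -.065 .01 0 0 0 1;0 -.065 .01 0 0 0 1;0 -.065 .005 0 0 0 1;0 0 0 0 0 0 1'
python3 -m jog '0 -.03 0 0 0 0 1;0 -.03 0 0 0 0 1;0 0 0 0 0 0 1'
python3 -c "
from h import *;from bench import *;print(rk(sense()['tool_pos']))"
```

```text
time: 16.02
tool_pos: [541.0, 24.2, 263.9]
tcp_rot: [-179.9, 0.0, -7.8]
ft_force: [0.2, 1.4, -4.5]
finger_gap: 13.3
grip_force: 21.9
time: 16.4
tool_pos: [541.8, 29.4, 264.1]
tcp_rot: [-180.0, -0.0, -7.8]
ft_force: [0.3, -2.3, -3.1]
finger_gap: 12.9
grip_force: 22.1
[[18.7, 1.8]]
```

```bash
python3 -m jog '0 -.02 0 0 0 0 1;0 -.02 0 0 0 0 1;0 0 0 0 0 0 1'
python3 -m jog '0 -.02 0 0 0 0 1;0 0 0 0 0 0 1'
```

```text
time: 16.77
tool_pos: [542.4, 33.4, 264.1]
tcp_rot: [-180.0, -0.0, -7.8]
ft_force: [0.0, -3.6, -2.7]
finger_gap: 13.2
grip_force: 22.1
time: 17.02
tool_pos: [542.6, 35.3, 264.1]
tcp_rot: [-180.0, 0.0, -7.8]
ft_force: [0.7, -3.0, -3.2]
finger_gap: 13.2
grip_force: 22.1
```

```bash
python3 -m jog '0 -.015 0 0 0 0 1;0 0 0 0 0 0 1'
python3 -m jog '0 -.015 0 0 0 0 1;0 0 0 0 0 0 1'
python3 -m jog '0 -.015 0 0 0 0 1;0 0 0 0 0 0 1'
```

```text
time: 17.27
tool_pos: [542.8, 36.8, 264.1]
tcp_rot: [-180.0, -0.0, -7.8]
ft_force: [-1.3, -2.3, -3.2]
finger_gap: 13.1
grip_force: 22.1
time: 17.52
tool_pos: [543.0, 37.8, 264.2]
tcp_rot: [179.9, 0.0, -7.8]
ft_force: [-0.9, -6.1, -1.6]
finger_gap: 13.1
grip_force: 22.3
time: 17.77
tool_pos: [543.2, 38.4, 264.5]
tcp_rot: [179.8, 0.0, -7.8]
ft_force: [-4.2, -12.8, 3.0]
finger_gap: 12.8
grip_force: 22.7
```

```bash
python3 -m jog '0 .018 0 0 0 0 1;0 .012 .03 0 0 0 1;0 .012 .03 0 0 0 1;0 0 0 0 0 0 1'
python3 -m jog '0 .012 .03 0 0 0 1;0 .012 .03 0 0 0 1;0 0 0 0 0 0 1'
```

```text
time: 18.27
tool_pos: [542.6, 35.1, 257.9]
tcp_rot: [180.0, 0.0, -7.8]
ft_force: [-1.6, -5.9, -0.9]
finger_gap: 12.8
grip_force: 22.5
time: 18.65
tool_pos: [542.3, 32.7, 251.9]
tcp_rot: [180.0, 0.0, -7.8]
ft_force: [-1.2, -5.3, -0.9]
finger_gap: 12.8
grip_force: 22.5
```

```bash
python3 -m jog '0 .012 .03 0 0 0 1;0 .012 .03 0 0 0 1;0 0 0 0 0 0 1'
python3 -m jog '0 .012 .03 0 0 0 1;0 0 0 0 0 0 1'
python3 -m jog '0 .006 .015 0 0 0 1;0 0 0 0 0 0 1'
```

```text
time: 19.02
tool_pos: [542.0, 30.5, 245.8]
tcp_rot: [180.0, 0.0, -7.8]
ft_force: [-0.1, -5.7, -1.6]
finger_gap: 13.3
grip_force: 22.6
time: 19.27
tool_pos: [541.8, 29.4, 242.7]
tcp_rot: [180.0, 0.0, -7.8]
ft_force: [-1.3, -3.9, -2.9]
finger_gap: 12.9
grip_force: 22.6
time: 19.52
tool_pos: [541.8, 29.0, 241.5]
tcp_rot: [-180.0, 0.0, -7.8]
ft_force: [-0.1, -3.9, -2.7]
finger_gap: 13.7
grip_force: 22.6
```

Still carrying some weight, so I'll lower further until the floor takes it.

```bash
python3 -m jog '0 0.003 .01 0 0 0 1;0 0 0 0 0 0 1'
python3 -m jog '0 0 .01 0 0 0 1;0 0 0 0 0 0 1'
```

```text
time: 19.77
tool_pos: [541.8, 28.9, 241.4]
tcp_rot: [-180.0, 0.0, -7.8]
ft_force: [-5.3, -1.8, 6.1]
finger_gap: 13.1
grip_force: 23.3
time: 20.02
tool_pos: [541.9, 28.9, 241.3]
tcp_rot: [-180.0, -0.0, -7.8]
ft_force: [-8.4, -1.6, 12.5]
finger_gap: 12.7
grip_force: 24.0
```

```bash
python3 -m jog '0 0 -.015 0 0 0 1;0 -.01 0 0 0 0 1;0 0 0 0 0 0 1'
python3 -m jog '0 -.01 0 0 0 0 1;0 0 0 0 0 0 1'
```

```text
time: 20.4
tool_pos: [541.9, 29.1, 241.3]
tcp_rot: [179.9, -0.0, -7.8]
ft_force: [-3.5, -6.5, 2.3]
finger_gap: 12.9
grip_force: 23.1
time: 20.65
tool_pos: [542.0, 29.5, 241.3]
tcp_rot: [179.8, 0.0, -7.8]
ft_force: [-4.0, -11.2, 3.4]
finger_gap: 12.8
grip_force: 23.2
```

```bash
python3 -m jog '0 .01 0 0 0 0 1;0 0 0 0 0 0 .5;0 0 0 0 0 0 0;0 0 0 0 0 0 -.2;0 0 0 0 0 0 -.2'
python3 -m jog '0 0 -.1 0 0 0 -.2;0 0 -.3 0 0 0 -.2;0 0 -.5 0 0 0 -.2;0 0 -.5 0 0 0 -.2;0 0 -.4 0 0 0 -.2'
python3 -m jog '0 -.3 -.2 0 0 0 -.2;0 -.3 0 0 0 0 -.2;0 -.3 0 0 0 0 -.2;0 0 0 0 0 0 -.2;0 0 0 0 0 0 -.2'
python3 - <<'E'
from h import *;from bench import *
d=snapshot("wrist");im=d["img"][:,:,::-1];s=sense();print(rk(s['tool_pos']),s["ft_force"])
cv2.imwrite("pics/w8.png",cv2.resize(im,(800,600),interpolation=cv2.INTER_CUBIC))
E
```

```text
time: 21.28
tool_pos: [541.9, 29.8, 241.2]
tcp_rot: [-180.0, -0.0, -7.8]
ft_force: [0.1, 0.1, -0.9]
finger_gap: 51.4
grip_force: 0.0
time: 21.9
tool_pos: [541.8, 29.7, 424.5]
tcp_rot: [-180.0, -0.2, -7.8]
ft_force: [0.5, 0.4, -1.1]
finger_gap: 51.2
grip_force: 0.0
time: 22.52
tool_pos: [554.0, 118.5, 441.5]
tcp_rot: [180.0, -0.0, -7.8]
ft_force: [0.0, -0.2, -0.4]
finger_gap: 50.9
grip_force: 0.0
[[108.3, 2.0]] [0.54632722 0.49038954 0.00463185]
```

View pics/w8.png

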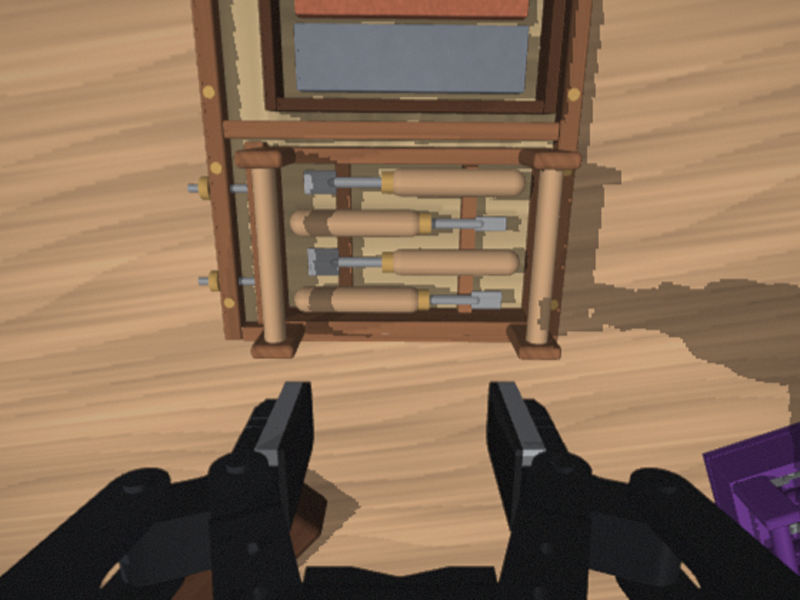

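The tray lies in the bay, with the front dowel at about (262,165)–(276,342) and the back dowel at (548,168)–(537,342). I'll do a quick numeric check that it is flat before handing in.

Run:
```python
from h import *;from bench import *
d=snapshot("wrist");f=.7
def c(u,z):return cast(d,(np.array(u)+.5)*f-.5,z)
F=c([[262,165],[276,342]],84);B=c([[549,168],[537,342]],84)
print(rk(F),rk(B),np.linalg.norm(F.mean(0)-B.mean(0)))
e=snapshot("scene");g=cv2.resize(e["img"][200:370,240:430,::-1],(670,600),interpolation=cv2.INTER_CUBIC);cv2.imwrite("pics/s9.png",g)
```

```text
[[191.0, -56.4], [190.5, 57.2]] [[19.9, -55.0], [18.1, 56.9]] 171.72225398322848
```

View pics/s9.png

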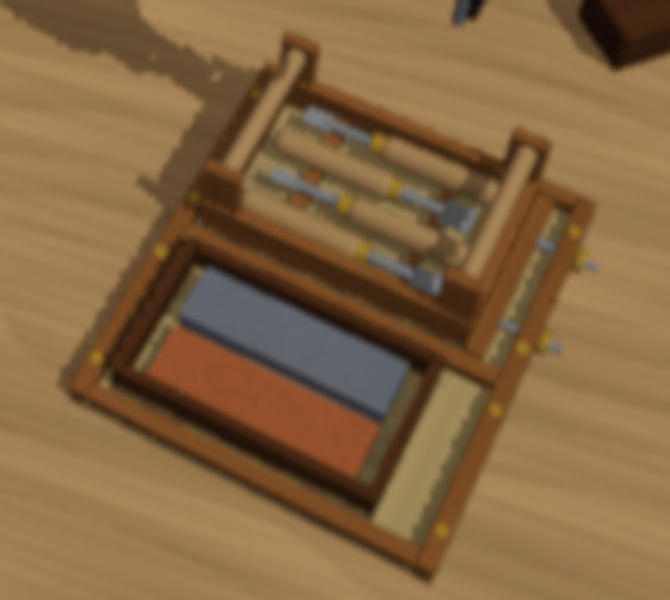

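The scene crop shows the tray lying flat between the battens, with its front against the stop bar at about (500,270) and its back inside the lip. The dowels measure 171.7 mm apart, as they should.

```bash
python3 -c "
from bench import *;print(hand_in())"
```

```text
the job is handed in; nothing more can be done
None
```

The gouge tray is in the empty bay, flat on the floor behind the lip, seated against the back stop with a push of about 11–13 N and released; the job is handed in.

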